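# Clip a pull gauge onto a rack shuttle and prove its end stop

## Robot

A 6-joint arm with a two-finger parallel gripper is mounted at the origin on the work surface. World frame = base frame: x ahead of the robot, y to its left, z up, the work surface at z = 0. Lengths are in m, angles in rad, forces in N, time in s.
With the tool pointing down it reaches from about 0.35 to 1 m from the base axis. Payload 7.1 kg.
Tool frame: the origin (TCP) lies on the centre line of the jaws, within the pads' length; the fingertips stand 19 mm ahead of it and the grasp point (between the pads) is the TCP; z points along the fingers, y is the line along which they close (so a half turn about z gives the same grasp; the last joint's range is limited). The gripper opens to 85 mm and grips with 20 to 120 N. Pads are 22 mm wide; open, the fingers measure 114 mm over their backs; the gripper's body (76 mm by 85 mm) begins 54 mm behind the grasp point. The pads swing forward as they close: fully open they stand 13 mm farther back than shut.
Start: joints at [-1.334, 0.423, 1.63, -0, 1.089, -0.019], TCP at [0.158, -0.605, 0.25] pointing down, gripper open.
Joint ranges: [-3, 3], [-0.9, 2.11], [0.09, 2.58], [-1.31, 4.45], [0.11, 2.69], [-2.54, 2.54]. Speed limits (rad/s): [2.39, 2.39, 3.01, 3.14, 3.14, 3.14].

## Interface

Orientations are given as [roll, pitch, yaw] about the fixed x, y, z axes, in that order (R = Rz(yaw) Ry(pitch) Rx(roll)).
In Python, from plant import readout, optics, sign_off gives the robot as it stands. The module is installed in compiled form; this text tells all that it offers.
- The arm moves only by the shell command python3 -m inch 'ROWS' [FORCE]. ROWS is JSON, a list of rows, each an object with "offset": the shift along the tool's x, y, z in cm, a list of three; "angular": the turn, a rotation vector about the tool's x, y, z in degrees, a list of three; "gripper": the opening, from 0 (shut) to 1 (fully open). A call has 1 to 20 rows; each row shifts and turns the commanded pose from where the row before left it, along the tool's axes as they then stand; what a row does not reach is not made up. A row lasts 1/12 s, in which the tool goes at most 41.7 mm and 7.16 degrees, less where a joint would pass 70% of its speed; a pose out of reach is approached as far as the arm can. A call is refused whole if a number of a shift passes 4.17 or a number of a turn 7.16, either way. A call with a gripper value outside its range is refused whole. The fingers move at their own pace and stop on an object; FORCE is the grip in N (left out, the last holds). Time passes only in rows, so rows that do not move let the fingers close. It gives the time, the measured TCP pose, the force, the opening and the grip force at its end, in the units of the state.
- readout.state(): the state, without advancing time (a new reading comes with each control period).
- optics.read_camera(name): name is "side" or "top"; returns a dict with "frame" (400x640x3 uint8, blue, green, red), "fovy" (degrees; the focal length in pixels is half the picture's height over the tangent of half this angle, whatever the lens; pixels are square), "cx", "cy" (the principal point, pixels), "dist" ([k1, k2, p1, p2, k3] as OpenCV has them; the pictures are not rectified), "pose" (4x4, takes a point from camera to world coordinates). Camera axes: x right, y up, looking along -z (the intrinsics and any distortion apply to the point x, -y, -z); pixel columns grow to the right and rows downward; lengths in m; the calibration is good to about 2 mm. A picture is of the moment at which its call begins. There is no depth.
- sign_off(): hands the job in; it is judged then, once.
Trained networks look in the newest picture that a camera, given by its name, has taken for a name from the list of things; names that differ only in an ending like _2 or _b are one class to them, and where a whole thing is asked for, a point or a joint stands for the part that bears it (a point fixed in the world has none). Each returns a list of dicts, best first, with "score" (0 to 1); they miss things now and then, are a little off and sometimes report something else, mostly with a low value. They report only what shows in the picture. A call takes as long as a camera call. They do not tell look-alikes from the thing itself.
- optics.search_frame(camera, query): "location" ([x, y, z] in m, in the coordinates of the camera as it stood for that picture, good to about 4 mm: the middle of the surface that is visible of it).
The state is a dict: "time": time; "qpos": joint angles; "joint_velocities": joint speeds; "effort": joint torques, N m; "tcp_pos": TCP position; "orientation": TCP orientation; "ft_force": force on the tool from outside, world axes, zero at the start; "ft_torque": the same for the moment, N m; "opening": finger opening in m; "gripper_force": force on a finger pad.
Only numpy, scipy, OpenCV 4.12 (cv2) and the standard library are available. Lean on these libraries where they do the work, as an engineer would, in place of code of your own. Each camera call takes 0.05 s, during which the arm holds its last target. There are 200 camera calls.

## Task

Pick up the pull gauge and press the sprung gate of its snap hook against the eye bolt on the front of the rack shuttle until the eye is inside the hook and the gate has sprung shut. Draw the shuttle by the gauge alone, not touching the loader by hand, all the way out to its end stop and hold a steady pull of about 15 N there for a second to prove the stop, never loading the gauge above its 25 N range. Leave the gauge clipped on, let go and lying display up on the bench, the shuttle at its stop and the other things where they are.

Things in the scene. Friction and masses are not known exactly. Their poses are not given: they have to be found in the camera images.
- gauge_grip (a point): Hand-held pull gauge lying display up: grey box 100 mm long (x), 48 wide (y), 40 high, 0.25 to 0.4 kg, with a steel snap hook fixed rigidly to the middle of its +x end. This point is the centre of the box, half-way up (20 mm above its underside). Axes: x along the gauge to the hook, y to the gate's side, z up through the display. The hook lies flat in the x-y plane at this height.
- hook_seat (a point): Where the centre of an 8 mm bar lies when pulled home in the hook's bow: x = 113.5 mm, y = 0 from the box centre, axes alike. Hook of 7 mm round bar (mm from the box centre): cross bar at x = 68, straight back along y = -13, round bow of 13 centre-line radius about (108, 0), outer end x = 124.5, then the nose on the gate's side. Inside width 19.
- hook_nose (a point): Free end of the hook's nose, x = 104 mm, y = +13 mm from the box centre, axes alike. Between it and the cross bar the gate closes the hook's +y side. An 8 mm bar pressed on the gate must go inward past the nose (bar centre at y = +5 mm or less, gate about 0.5 rad), then slide along under the nose into the bow; only then can the gate spring shut behind it.
- gate (a joint): The hook's sprung gate: 5.6 mm round bar, pin at x = 68 mm, y = +13 mm from the box centre, its tip at the nose; rad, 0 = shut, grows as it is pressed inward (towards -y), to 0.57 where it meets a hard stop. Spring torque 0.06 N m when shut to 0.2 N m at the stop (about 2 to 6 N at its tip).
- eye_bar (a point): Steel eye bolt standing out from the middle of the shuttle's front plate: a ring in an upright plane (the loader's x-z plane), 30 mm inside, 46 mm outside, of 8 mm round bar. This point: centre of the bar at the ring's extreme front, nearest the robot, 26 mm above the bench, where the bar runs upright; ring centre 19 mm behind it (+x), front plate 50 mm behind. Axes as the loader.
- loader: Fixed loader: two parallel aluminium rails 300 mm long, 180 mm wide over all, inner faces 140 mm apart, 24 mm high (44 at the ends). Origin on the bench under their middle; x along the rails, away from the robot; y left. On them slides the rack shuttle, an aluminium deck with a black tube rack: about 2.5 N of drag along x, rigid sideways, stays where left. Bare bench between the rails ahead of it.
- shuttle_top (a point): Middle of the front edge of the shuttle's deck, 50 mm above the bench, 50 mm behind eye_bar (+x). Outward (loader's -x) its travel ends rigidly on an adjustable end stop, dark clamps with bumpers on the rails: 40 to 90 mm of travel remain at the start. How much is not measured (joint shuttle, 0.090 m at the stop, is not read out): the stop must be felt.
- mouse: Black computer mouse, 100 x 60 x 31 mm, origin at the centre of its underside; not to be moved.
- screwdriver: Screwdriver with a red handle, 190 mm, lying on the bench; not to be moved.
- wrench: Steel spanner, 150 mm, lying on the bench; not to be moved.
- reagent: White reagent bottle, 56 mm diameter, 100 mm tall, origin under its centre; not to be moved.
- tape: Roll of clear tape, 90 mm diameter, 19 mm high, lying flat; not to be moved.
- bearing: Steel ball bearing ring, 32 mm diameter, 10 mm high, lying flat; not to be moved.
- jar: White jar with a black lid, 60 mm diameter, 60 mm tall, origin under its centre; not to be moved.
There are look-alikes about, which are no part of the job. There is more than one size of the part that bears gauge_grip; the job needs the middle-sized.

How it is judged:
By the outcome, as a careful person would: the job done as asked, in the order asked, and still so for the second after the job is handed in, with the robot touching nothing.
It also fails if it takes over 72 s, if anything falls off the work surface, if the arm or the gripper's body presses on something with over 40 N, if the wrist force passes 120 N, or if a joint passes its speed limit or range.

## Working session

There is one attempt and no reset: what is moved stays moved. The work goes in short steps, Python scripts to look and compute and a shell command to move; the robot and the scene stay as the last step left them, time stands still between calls to the robot, and variables do not carry over. Pictures are saved under pics/ and viewed, at most 10 in all, crops included, and the job is handed in when it is done.

```bash
mkdir -p pics; cat > h.py <<'E'
import numpy as np, cv2
from plant import readout, optics
def K(c):
    h=c["frame"].shape[0]; f=h/2/np.tan(np.radians(c["fovy"])/2)
    return np.array([[f,0,c["cx"]],[0,f,c["cy"]],[0,0,1.]])
def ray(c,uv):
    p=cv2.undistortPoints(np.array([[uv]],float),K(c),np.array(c["dist"],float))[0,0]
    d=np.array(c["pose"])[:3,:3]@np.array([p[0],-p[1],-1.]); return np.array(c["pose"])[:3,3],d
def at(c,uv,z):
    o,d=ray(c,uv); return o+d*(z-o[2])/d[2]
def proj(c,P):
    T=np.array(c["pose"]); q=(np.atleast_2d(P)-T[:3,3])@T[:3,:3]; q=q*[1,-1,-1]
    return cv2.projectPoints(q,np.zeros(3),np.zeros(3),K(c),np.array(c["dist"],float))[0][:,0]
def find(cam,c,q):
    T=np.array(c["pose"])
    return [(round(r["score"],2),np.round(T[:3,:3]@r["location"]+T[:3,3],3).tolist(),proj(c,T[:3,:3]@r["location"]+T[:3,3])[0].round().tolist()) for r in optics.search_frame(cam,q)]
E
python3 - <<'E'
from h import *
for n in ["top","side"]:
    c=optics.read_camera(n); cv2.imwrite(f"pics/{n}0.png",c["frame"]); print(n,np.round(c["pose"],3).tolist(),c["fovy"])
    for q in ["gauge_grip","eye_bar","hook_nose","hook_seat","shuttle_top","loader"]: print(q,find(n,c,q))
print(readout.state())
E
```

```text
top [[0.004, 0.998, -0.062, 0.465], [-1.0, 0.005, 0.01, 0.006], [0.01, 0.062, 0.998, 1.278], [0.0, 0.0, 0.0, 1.0]] 52.069267656131366
gauge_grip [(0.87, [0.297, 0.205, 0.054], [244.0, 279.0]), (0.71, [0.489, 0.309, 0.041], [212.0, 214.0]), (0.68, [0.525, 0.152, 0.03], [264.0, 203.0])]
eye_bar [(0.92, [0.786, 0.031, 0.051], [304.0, 117.0]), (0.38, [0.616, 0.465, 0.059], [160.0, 172.0])]
hook_nose [(0.72, [0.488, 0.317, 0.039], [209.0, 215.0]), (0.71, [0.519, 0.149, 0.028], [265.0, 205.0]), (0.6, [0.297, 0.209, 0.051], [243.0, 279.0]), (0.33, [0.908, 0.047, 0.034], [299.0, 80.0])]
hook_seat [(0.92, [0.521, 0.152, 0.025], [264.0, 204.0]), (0.85, [0.495, 0.31, 0.042], [211.0, 212.0]), (0.82, [0.291, 0.206, 0.049], [244.0, 281.0])]
shuttle_top [(0.68, [0.79, 0.03, 0.056], [304.0, 116.0])]
loader [(0.56, [0.908, 0.046, 0.03], [299.0, 81.0])]
side [[-0.886, 0.278, -0.372, 0.166], [-0.465, -0.529, 0.71, 0.732], [0.001, 0.802, 0.597, 0.662], [0.0, 0.0, 0.0, 1.0]] 53.951241334074744
gauge_grip [(0.75, [0.483, 0.323, 0.04], [276.0, 300.0]), (0.75, [0.289, 0.23, 0.053], [385.0, 298.0]), (0.75, [
[... 681 characters left out ...]
.0, 299.0])]
{'time': 0.7, 'qpos': array([-1.33398934e+00,  4.23071182e-01,  1.62989753e+00,  2.77601430e-05,
        1.08862061e+00, -1.90009956e-02]), 'joint_velocities': array([ 0.00052426,  0.00120324, -0.00039907,  0.00019367,  0.00154992,
        0.00125316]), 'effort': array([-2.72397469e-03, -5.57199168e+01, -2.82100028e+01, -3.78990330e-05,
        8.11396712e-04,  4.98868467e-07]), 'tcp_pos': array([ 0.15816864, -0.60463592,  0.25033804]), 'orientation': array([ 3.14158885e+00, -2.45273340e-05,  2.55795106e-01]), 'ft_force': array([-0.28879868, -0.23231292, -0.15396595]), 'ft_torque': array([0.01016621, 0.02101024, 0.00534505]), 'gripper_force': 0.0, 'opening': 0.08535489133084641}
```

View pics/top0.png

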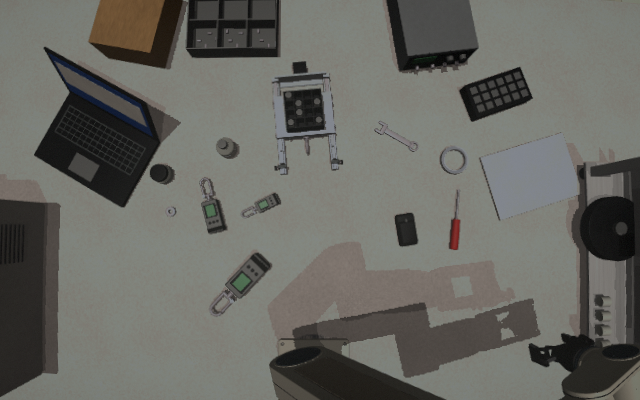

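View pics/side0.png

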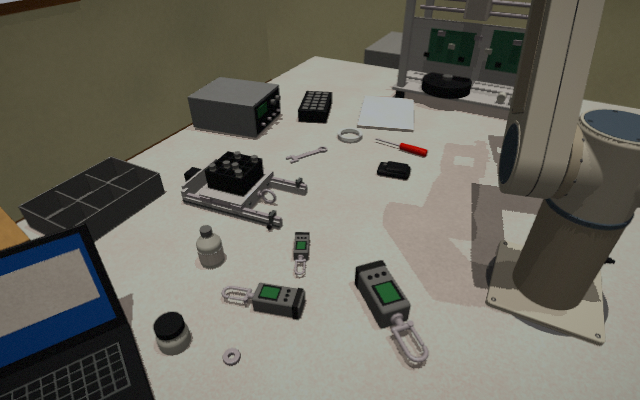

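The top picture shows three gauge candidates: small at (264,203), medium at (212,214) and large at (244,279). I choose the medium one at (212,214), whose hook points up the picture (+x). The loader's eye is at about (307,145). Next is one close crop to check the choice.

```bash
python3 - <<'E'
from h import *
a=cv2.imread("pics/top0.png");b=cv2.imread("pics/side0.png")
A=cv2.resize(a[170:245,180:255],(400,400),interpolation=cv2.INTER_CUBIC)
B=cv2.resize(b[270:330,215:315],(400,240),interpolation=cv2.INTER_CUBIC)
C=cv2.resize(a[120:180,270:350],(400,300),interpolation=cv2.INTER_CUBIC)
D=cv2.resize(b[170:230,230:310],(400,300),interpolation=cv2.INTER_CUBIC)
im=np.zeros((600,800,3),np.uint8)
im[:300,:400]=cv2.resize(A,(400,400))[50:350]; im[:240,400:]=B; im[300:,:400]=C; im[300:,400:]=D
cv2.imwrite("pics/crop1.png",im)
E
```

```text
(no output)
```

View pics/crop1.png

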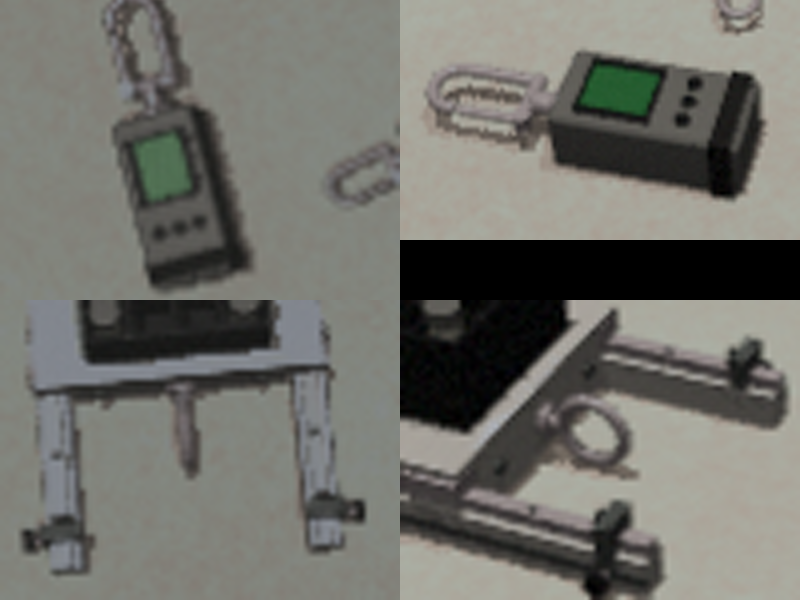

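The crop shows the medium gauge display up with its hook towards +x, so the gate is on its left (+y), and the ring eye is in the middle of the shuttle front. Working out poses from these pixels.

```bash
python3 - <<'E'
from h import *
t=optics.read_camera("top"); s=optics.read_camera("side")
A=lambda u,v:(180+u/5.3333-.4,170+(v+50)/5.3333-.4)
P=[at(t,A(*p),.04) for p in [(113,123),(197,105),(150,275),(228,258)]]
print(np.round(P,4)); print("ctr",np.mean(P,0),"len",np.linalg.norm(P[0]-P[2]),np.linalg.norm(P[1]-P[3]),"w",np.linalg.norm(P[0]-P[1]))
for i,j in [(2,0),(3,1)]: d=P[j]-P[i]; print("yaw",np.arctan2(d[1],d[0]))
S=lambda u,v:(215+(u-400)/4-.4,270+v/4-.4)
Q=[at(s,S(*p),.04) for p in [(580,52),(555,108),(752,75),(712,148)]]
print("side",np.round(Q,4),np.mean(Q,0),[np.arctan2(*(Q[i]-Q[j])[1::-1]) for i,j in((0,2),(1,3))])
C=lambda u,v:(270+u/5-.4,120+(v-300)/5-.4)
D=lambda u,v:(230+(u-400)/5-.4,170+(v-300)/5-.4)
print("tip top",at(t,C(192,474),.026),"tip side",at(s,D(631,440),.026))
e=[at(t,C(*p),.05) for p in[(35,388),(328,365)]]; print("deck",np.round(e,4),np.mean(e,0),np.arctan2(*(e[0]-e[1])[1::-1])-np.pi/2)
for z,ps in [(.044,[(52,572),(85,570),(310,550),(342,545)])]:
  print("rail ends",[np.round(at(t,C(*p),z),3).tolist() for p in ps])
E
```

```text
[[0.5259 0.3435 0.04  ]
 [0.5365 0.2953 0.04  ]
 [0.4397 0.3206 0.04  ]
 [0.4496 0.2761 0.04  ]]
ctr [0.48792824 0.30885974 0.04      ] len 0.08925881787768282 0.08893848033303144 w 0.04925964747106412
yaw 0.2593307265933794
yaw 0.21800280014711193
side [[0.536  0.3014 0.04  ]
 [0.526  0.3377 0.04  ]
 [0.4493 0.2732 0.04  ]
 [0.4437 0.3222 0.04  ]] [0.48876135 0.30861374 0.04      ] [np.float64(0.3145895939173513), np.float64(0.18540719783356063)]
tip top [0.6754688  0.01826676 0.026     ] tip side [0.68122932 0.01774672 0.026     ]
deck [[ 0.7238  0.1138  0.05  ]
 [ 0.739  -0.0644  0.05  ]] [0.73142531 0.02469006 0.05      ] 0.08518107928804075
rail ends [[0.612, 0.103, 0.044], [0.613, 0.083, 0.044], [0.626, -0.054, 0.044], [0.629, -0.073, 0.044]]
```

```bash
cat >> h.py <<'E'
def pts(x,y,yaw,z0=0.02):
    a=np.linspace(-np.pi/2,np.pi/2,9)
    box=[[sx*.05,sy*.024,.02] for sx,sy in((1,1),(1,-1),(-1,-1),(-1,1),(1,1))]
    low=[[sx*.05,sy*.024,-.02] for sx,sy in((1,1),(1,-1),(-1,-1),(-1,1),(1,1))]
    hk=[[.068,.013,0],[.068,-.013,0]]+[[.108+.013*np.cos(t),.013*np.sin(t),0] for t in a]+[[.104,.013,0]]
    R=cv2.Rodrigues(np.array([0,0,yaw]))[0]
    return [np.array(p)@R.T+[x,y,z0] for p in(box,low,hk)]
def ring(x,y,yaw,z=.026):
    a=np.linspace(0,2*np.pi,25); d=np.array([np.cos(yaw),np.sin(yaw),0])
    return np.array([[x,y,z]+d*(.019-.019*np.cos(t))+[0,0,.019*np.sin(t)] for t in a])
def over(c,polys,u0,v0,w,h,k):
    im=cv2.resize(c["frame"][v0:v0+h,u0:u0+w],None,fx=k,fy=k,interpolation=cv2.INTER_CUBIC)
    for p,col in zip(polys,[(0,255,0),(255,0,0),(0,0,255),(255,0,255),(0,255,255)]):
        q=((proj(c,p)-[u0,v0]+.5)*k*16).astype(np.int32); cv2.polylines(im,[q],False,col,1,cv2.LINE_AA,4)
    return im
def grid(ims):
    W=max(i.shape[1] for i in ims); return ims
E
python3 - <<'E'
from h import *
t=optics.read_camera("top"); s=optics.read_camera("side")
g=pts(.4826,.307,.24); r=ring(.682,.019,.09)
P=g+[r]
im=np.zeros((600,800,3),np.uint8)
for k,(c,u,v) in enumerate([(t,185,170),(s,215,255),(t,270,110),(s,225,160)]):
    im[(k//2)*300:(k//2)*300+300,(k%2)*400:(k%2)*400+400]=over(c,P,u,v,100 if 1 else 0,75,4)
cv2.imwrite("pics/ov1.png",im)
E
```

```text
(no output)
```

View pics/ov1.png

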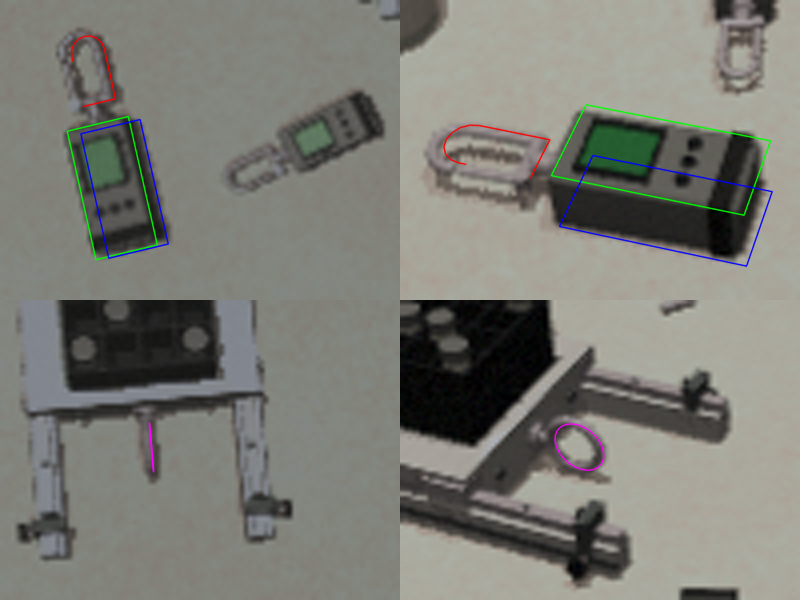

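The overlay shows the ring fits well. The gauge model must shift about 5 mm towards the hook, giving a gauge centre of about (0.4875, 0.308) and yaw 0.24. Moving there.

```bash
python3 -m inch '[{"offset":[2.7,-1.2,0],"angular":[0,0,0],"gripper":1},{"offset":[2.7,-1.2,0],"angular":[0,0,0],"gripper":1},{"offset":[2.7,-1.2,0],"angular":[0,0,0],"gripper":1},{"offset":[2.7,-1.2,0],"angular":[0,0,0],"gripper":1},{"offset":[2.7,-1.2,0],"angular":[0,0,0],"gripper":1},{"offset":[2.7,-1.2,0],"angular":[0,0,0],"gripper":1},{"offset":[2.7,-1.2,0],"angular":[0,0,0],"gripper":1},{"offset":[2.7,-1.2,0],"angular":[0,0,0],"gripper":1},{"offset":[2.7,-1.2,0],"angular":[0,0,0],"gripper":1},{"offset":[2.7,-1.2,0],"angular":[0,0,0],"gripper":1}]' 60
python3 -m inch '[{"offset":[1.36,-3.4,0],"angular":[0,0,0],"gripper":1},{"offset":[1.36,-3.4,0],"angular":[0,0,0],"gripper":1},{"offset":[1.36,-3.4,0],"angular":[0,0,0],"gripper":1},{"offset":[1.36,-3.4,0],"angular":[0,0,0],"gripper":1},{"offset":[1.36,-3.4,0],"angular":[0,0,0],"gripper":1},{"offset":[1.36,-3.4,0],"angular":[0,0,0],"gripper":1},{"offset":[1.36,-3.4,0],"angular":[0,0,0],"gripper":1},{"offset":[1.36,-3.4,0],"angular":[0,0,0],"gripper":1},{"offset":[1.36,-3.4,0],"angular":[0,0,0],"gripper":1},{"offset":[1.36,-3.4,0],"angular":[0,0,0],"gripper":1},{"offset":[1.36,-3.4,0],"angular":[0,0,0],"gripper":1},{"offset":[1.36,-3.4,0],"angular":[0,0,0],"gripper":1},{"offset":[1.36,-3.4,0],"angular":[0,0,0],"gripper":1},{"offset":[1.36,-3.4,0],"angular":[0,0,0],"gripper":1},{"offset":[1.36,-3.4,0],"angular":[0,0,0],"gripper":1},{"offset":[1.36,-3.4,0],"angular":[0,0,0],"gripper":1},{"offset":[1.36,-3.4,0],"angular":[0,0,0],"gripper":1},{"offset":[1.36,-3.4,0],"angular":[0,0,0],"gripper":1},{"offset":[1.36,-3.4,0],"angular":[0,0,0],"gripper":1},{"offset":[1.36,-3.4,0],"angular":[0,0,0],"gripper":1}]'
```

```text
time: 1.73
tcp_pos: [0.3901, -0.4192, 0.2505]
orientation: [3.141, -0.0, 0.256]
ft_force: [0.9, -0.6, -0.3]
opening: 0.0854
gripper_force: 0.0
time: 3.4
tcp_pos: [0.48, 0.3085, 0.2504]
orientation: [-3.142, -0.0, 0.256]
ft_force: [0.1, 0.2, -0.1]
opening: 0.0856
gripper_force: 0.0
```

```bash
python3 -m inch '[{"offset":[0.7,-0.2,2],"angular":[0,0,0.9],"gripper":1},{"offset":[0,0,3],"angular":[0,0,0],"gripper":1},{"offset":[0,0,3],"angular":[0,0,0],"gripper":1},{"offset":[0,0,3],"angular":[0,0,0],"gripper":1},{"offset":[0,0,3],"angular":[0,0,0],"gripper":1},{"offset":[0,0,2],"angular":[0,0,0],"gripper":1},{"offset":[0,0,2],"angular":[0,0,0],"gripper":1},{"offset":[0,0,1.5],"angular":[0,0,0],"gripper":1},{"offset":[0,0,1.3],"angular":[0,0,0],"gripper":1},{"offset":[0,0,1.0],"angular":[0,0,0],"gripper":1},{"offset":[0,0,0.5],"angular":[0,0,0],"gripper":1},{"offset":[0,0,0],"angular":[0,0,0],"gripper":1}]' 60
python3 -m inch '[{"offset":[0,0,0],"angular":[0,0,0],"gripper":0.3},{"offset":[0,0,0],"angular":[0,0,0],"gripper":0.3},{"offset":[0,0,0],"angular":[0,0,0],"gripper":0.3},{"offset":[0,0,0],"angular":[0,0,0],"gripper":0.3},{"offset":[0,0,0],"angular":[0,0,0],"gripper":0.3},{"offset":[0,0,0],"angular":[0,0,0],"gripper":0.3},{"offset":[0,0,0],"angular":[0,0,0],"gripper":0.3},{"offset":[0,0,0],"angular":[0,0,0],"gripper":0.3},{"offset":[0,0,0],"angular":[0,0,0],"gripper":0.3},{"offset":[0,0,0],"angular":[0,0,0],"gripper":0.3}]' 60
```

```text
time: 4.4
tcp_pos: [0.486, 0.31, 0.0265]
orientation: [3.141, 0.001, 0.24]
ft_force: [-0.3, -0.2, -0.1]
opening: 0.0855
gripper_force: 0.0
time: 5.23
tcp_pos: [0.4871, 0.3107, 0.0286]
orientation: [-3.141, -0.002, 0.24]
ft_force: [-0.1, 0.0, 5.6]
opening: 0.0477
gripper_force: 61.7
```

```bash
python3 -m inch '[{"offset":[0,0,-1],"angular":[0,0,0],"gripper":0.3},{"offset":[0,0,-2],"angular":[0,0,0],"gripper":0.3},{"offset":[0,0,-3],"angular":[0,0,0],"gripper":0.3},{"offset":[0,0,-3],"angular":[0,0,0],"gripper":0.3},{"offset":[0,0,-3],"angular":[0,0,0],"gripper":0.3},{"offset":[0,0,-3],"angular":[0,0,0],"gripper":0.3},{"offset":[-0.4,3.3,0],"angular":[0,0,0],"gripper":0.3},{"offset":[-0.4,3.3,0],"angular":[0,0,0],"gripper":0.3},{"offset":[-0.4,3.3,0],"angular":[0,0,0],"gripper":0.3},{"offset":[-0.4,3.3,0],"angular":[0,0,0],"gripper":0.3},{"offset":[-0.4,3.3,0],"angular":[0,0,0],"gripper":0.3},{"offset":[-0.4,3.3,0],"angular":[0,0,0],"gripper":0.3},{"offset":[-0.4,3.3,0],"angular":[0,0,0],"gripper":0.3},{"offset":[-0.4,3.3,0],"angular":[0,0,0],"gripper":0.3},{"offset":[-0.4,3.3,0],"angular":[0,0,0],"gripper":0.3},{"offset":[0,3.8,0],"angular":[0,0,0],"gripper":0.3},{"offset":[0,0,0],"angular":[0,0,4.3],"gripper":0.3},{"offset":[0,0,0],"angular":[0,0,4.3],"gripper":0.3},{"offset":[0,0,0],"angular":[0,0,0],"gripper":0.3}]' 60
python3 -m inch '[{"offset":[0,0,3],"angular":[0,0,0],"gripper":0.3},{"offset":[0,0,3],"angular":[0,0,0],"gripper":0.3},{"offset":[0,0,3],"angular":[0,0,0],"gripper":0.3},{"offset":[0,0,0],"angular":[0,0,0],"gripper":0.3},{"offset":[0,0,0],"angular":[0,0,0],"gripper":0.3}]'
python3 - <<'E'
from h import *
t=optics.read_camera("top"); s=optics.read_camera("side")
st=readout.state(); p=st["tcp_pos"]; y=st["orientation"][2]; print(p,y)
P=pts(p[0],p[1],y,p[2]-.0075)+[ring(.682,.019,.09)]
im=np.zeros((600,800,3),np.uint8)
for k,c in enumerate((t,s)):
    q=proj(c,P[2]).mean(0); u,v=int(q[0]-33),int(q[1]-37); print(u,v)
    im[:600,k*400:k*400+400]=over(c,P,u,v,66,100,6)[:600,:396] if 0 else np.pad(over(c,P,u,v,66,100,6),((0,0),(0,4),(0,0)))
cv2.imwrite("pics/ov2.png",im)
E
```

```text
time: 6.82
tcp_pos: [0.5308, -0.0247, 0.1778]
orientation: [-3.142, -0.0, 0.086]
ft_force: [0.5, -0.3, -2.9]
opening: 0.0473
gripper_force: 62.3
time: 7.23
tcp_pos: [0.5298, -0.0233, 0.0867]
orientation: [-3.141, 0.004, 0.092]
ft_force: [0.5, -0.3, -2.4]
opening: 0.0473
gripper_force: 62.7
[ 0.53204666 -0.02356661  0.08887904] 0.09140559046058305
285 126
261 142
```

View pics/ov2.png

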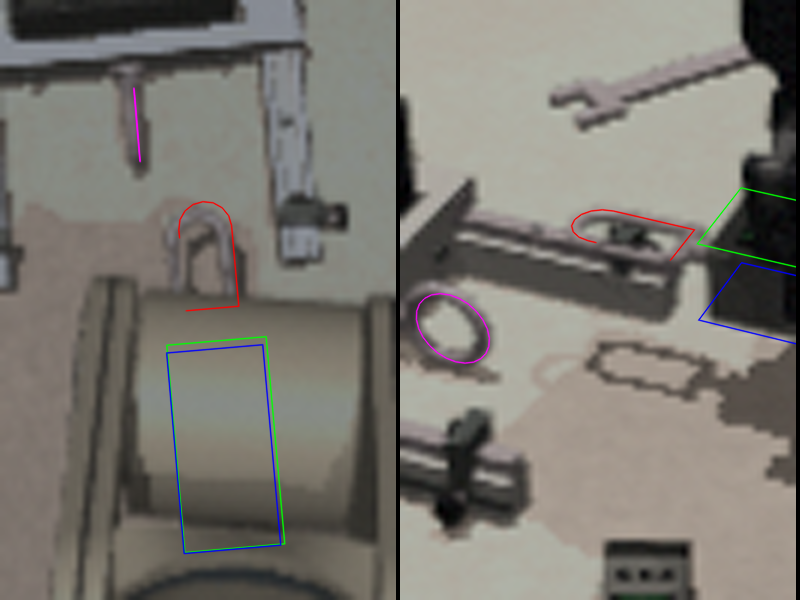

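```bash
python3 -m inch '[{"offset":[0,0,2],"angular":[0,0,0],"gripper":0.3},{"offset":[0,0,2],"angular":[0,0,0],"gripper":0.3},{"offset":[0,0,1],"angular":[0,0,0],"gripper":0.3},{"offset":[0,0,0.5],"angular":[0,0,0],"gripper":0.3},{"offset":[0,0,0],"angular":[0,0,0],"gripper":0.3},{"offset":[0,0,0],"angular":[0,0,0],"gripper":0.3}]'
python3 - <<'E'
from h import *
t=optics.read_camera("top"); s=optics.read_camera("side")
st=readout.state(); p=st["tcp_pos"]; y=st["orientation"][2]; print(p,y)
P=pts(p[0],p[1],y,p[2]-.0086)+[ring(.682,.019,.09)]
im=np.zeros((600,800,3),np.uint8)
for k,c in enumerate((t,s)):
    q=proj(c,P[2]).mean(0); u,v=int(q[0]-20 if k==0 else q[0]-27),int(q[1]-15); print(u,v)
    im[:300,k*400:k*400+400]=over(c,[],u,v,50,38,8)[:300]; im[300:,k*400:k*400+400]=over(c,P,u,v,50,38,8)[:300]
cv2.imwrite("pics/ov3.png",im)
E
```

```text
time: 7.83
tcp_pos: [0.5318, -0.0238, 0.0333]
orientation: [3.141, -0.001, 0.09]
ft_force: [0.1, 0.1, -2.9]
opening: 0.0469
gripper_force: 62.9
[ 0.53190329 -0.02382697  0.03342045] 0.090117765292407
298 151
268 181
```

View pics/ov3.png

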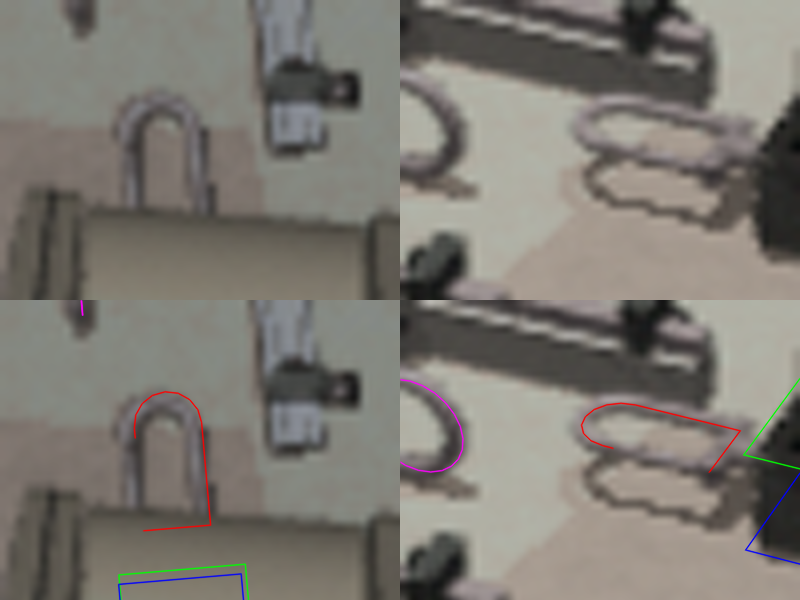

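The hook and eye show in both views. The relative estimate is good to about 2 mm, and the hook is about 2 mm further left than modelled. Moving in alongside the eye, then pressing slowly.

```bash
python3 -m inch '[{"offset":[1,0,0],"angular":[0,0,0],"gripper":0.3},{"offset":[1.5,0,0],"angular":[0,0,0],"gripper":0.3},{"offset":[1.5,0,0],"angular":[0,0,0],"gripper":0.3},{"offset":[1.1,0,0],"angular":[0,0,0],"gripper":0.3},{"offset":[0.7,0,0],"angular":[0,0,0],"gripper":0.3},{"offset":[0.3,0,0],"angular":[0,0,0],"gripper":0.3},{"offset":[0,0,0],"angular":[0,0,0],"gripper":0.3},{"offset":[0,0,0],"angular":[0,0,0],"gripper":0.3}]'
for i in 1; do python3 -m inch '[{"offset":[0,-0.1,0],"angular":[0,0,0],"gripper":0.3},{"offset":[0,-0.1,0],"angular":[0,0,0],"gripper":0.3},{"offset":[0,-0.1,0],"angular":[0,0,0],"gripper":0.3},{"offset":[0,-0.1,0],"angular":[0,0,0],"gripper":0.3},{"offset":[0,0,0],"angular":[0,0,0],"gripper":0.3},{"offset":[0,0,0],"angular":[0,0,0],"gripper":0.3}]'; done
python3 -m inch '[{"offset":[0,-0.1,0],"angular":[0,0,0],"gripper":0.3},{"offset":[0,0,0],"angular":[0,0,0],"gripper":0.3},{"offset":[0,0,0],"angular":[0,0,0],"gripper":0.3}]'
python3 -m inch '[{"offset":[0,-0.1,0],"angular":[0,0,0],"gripper":0.3},{"offset":[0,0,0],"angular":[0,0,0],"gripper":0.3},{"offset":[0,0,0],"angular":[0,0,0],"gripper":0.3}]'
python3 - <<'E'
from h import *
t=optics.read_camera("top"); s=optics.read_camera("side")
im=np.zeros((300,800,3),np.uint8)
for k,c in enumerate((t,s)):
    q=proj(c,[.69,.01,.025])[0]; u,v=int(q[0]-25),int(q[1]-19)
    im[:300,k*400:k*400+400]=over(c,[],u,v,50,38,8)[:300]
cv2.imwrite("pics/c4.png",im)
E
```

```text
time: 8.6
tcp_pos: [0.5911, -0.0183, 0.0321]
orientation: [-3.141, 0.001, 0.09]
ft_force: [0.1, -0.9, -3.6]
opening: 0.0473
gripper_force: 62.9
time: 9.1
tcp_pos: [0.5914, -0.0142, 0.0324]
orientation: [-3.142, 0.0, 0.09]
ft_force: [-0.3, 0.1, -2.5]
opening: 0.0471
gripper_force: 62.9
time: 9.35
tcp_pos: [0.5914, -0.0133, 0.0323]
orientation: [-3.142, 0.0, 0.09]
ft_force: [0.6, 0.4, -2.3]
opening: 0.0473
gripper_force: 62.9
time: 9.6
tcp_pos: [0.5913, -0.0123, 0.0323]
orientation: [-3.142, 0.0, 0.09]
ft_force: [-0.1, 0.1, -2.5]
opening: 0.0473
gripper_force: 62.9
```

View pics/c4.png

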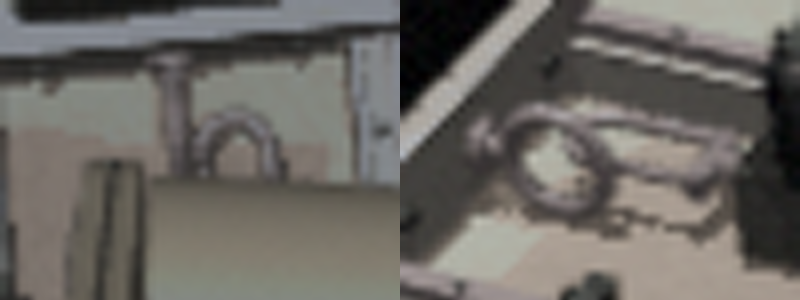

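```bash
python3 - <<'E'
from h import *
t=optics.read_camera("top");s=optics.read_camera("side")
q=proj(t,[.69,.01,.025])[0]; u,v=int(q[0]-25),int(q[1]-19)
L=np.array([np.cos(.09),np.sin(.09),0]);E=np.array([.682,.019,.026])
f=lambda a,b,z:at(t,(u+a/8-.5,v+b/8-.5),z)
for n,p in dict(bow_outer=f(240,100,.0238),bow_inner=f(240,122,.0238),deckL=f(100,52,.05),deckR=f(300,36,.05)).items(): print(n,np.round(p,4),"behind eye",round(float((p-E)@L)*1e3,1))
# eye in the first picture, profile along its axis
g=cv2.cvtColor(t["frame"],cv2.COLOR_BGR2GRAY); 
st=readout.state()["tcp_pos"]; h=st+L*.1245; h[2]=.0238
print("expected bow outer px crop",(proj(t,h)[0]-[u,v]+.5)*8, "behind eye",(h-E)@L)
q2=proj(s,[.69,.01,.025])[0]; u2,v2=int(q2[0]-25),int(q2[1]-19)
print("side: bow end, ring front expected", (proj(s,np.array([h,E]))-[u2,v2]+.5)*8+[400,0])
im=s["frame"]; a=cv2.resize(im[v2+2:v2+32,u2+5:u2+45],(800,600),interpolation=cv2.INTER_CUBIC); cv2.imwrite("pics/c5.png",a)
E
```

```text
bow_outer [ 0.7148 -0.0016  0.0238] behind eye 30.8
bow_inner [ 0.7062 -0.0017  0.0238] behind eye 22.2
deckL [0.7278 0.0518 0.05  ] behind eye 48.6
deckR [ 0.7344 -0.0242  0.05  ] behind eye 48.3
expected bow outer px crop [238.7604675   98.80688504] behind eye 0.031326617464261075
side: bow end, ring front expected [[566.75182925 127.30449926]
 [614.51251329 178.089506  ]]
```

View pics/c5.png

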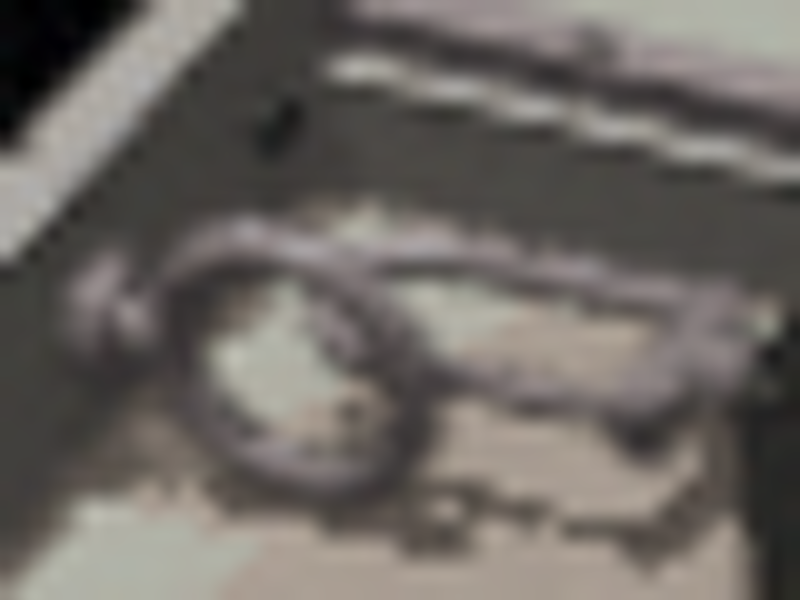

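```bash
python3 -m inch '[{"offset":[-0.1,0,0],"angular":[0,0,0],"gripper":0.3},{"offset":[0,-0.1,0],"angular":[0,0,0],"gripper":0.3},{"offset":[0,-0.1,0],"angular":[0,0,0],"gripper":0.3},{"offset":[0,0,0],"angular":[0,0,0],"gripper":0.3},{"offset":[0,0,0],"angular":[0,0,0],"gripper":0.3}]'
python3 -m inch '[{"offset":[0,-0.1,0],"angular":[0,0,0],"gripper":0.3},{"offset":[0,0,0],"angular":[0,0,0],"gripper":0.3},{"offset":[0,0,0],"angular":[0,0,0],"gripper":0.3}]'
python3 -m inch '[{"offset":[0,-0.1,0],"angular":[0,0,0],"gripper":0.3},{"offset":[0,0,0],"angular":[0,0,0],"gripper":0.3},{"offset":[0,0,0],"angular":[0,0,0],"gripper":0.3}]'
python3 -m inch '[{"offset":[0,-0.1,0],"angular":[0,0,0],"gripper":0.3},{"offset":[0,0,0],"angular":[0,0,0],"gripper":0.3},{"offset":[0,0,0],"angular":[0,0,0],"gripper":0.3}]'
```

```text
time: 10.22
tcp_pos: [0.5901, -0.0103, 0.0323]
orientation: [-3.142, 0.0, 0.09]
ft_force: [0.3, -0.1, -3.0]
opening: 0.0474
gripper_force: 62.9
time: 10.47
tcp_pos: [0.59, -0.0096, 0.0323]
orientation: [3.141, -0.0, 0.09]
ft_force: [-0.5, -1.6, -3.6]
opening: 0.0471
gripper_force: 62.3
time: 10.72
tcp_pos: [0.5899, -0.0085, 0.0323]
orientation: [3.142, 0.0, 0.09]
ft_force: [-0.7, -1.3, -2.3]
opening: 0.0474
gripper_force: 62.2
time: 10.97
tcp_pos: [0.5897, -0.0074, 0.0323]
orientation: [-3.142, 0.0, 0.09]
ft_force: [-0.6, -2.5, -1.8]
opening: 0.047
gripper_force: 62.2
```

```bash
for k in 1; do
python3 -m inch '[{"offset":[0,-0.1,0],"angular":[0,0,0],"gripper":0.3},{"offset":[0,-0.1,0],"angular":[0,0,0],"gripper":0.3},{"offset":[0,0,0],"angular":[0,0,0],"gripper":0.3},{"offset":[0,0,0],"angular":[0,0,0],"gripper":0.3}]'
python3 -m inch '[{"offset":[0,-0.1,0],"angular":[0,0,0],"gripper":0.3},{"offset":[0,-0.1,0],"angular":[0,0,0],"gripper":0.3},{"offset":[0,0,0],"angular":[0,0,0],"gripper":0.3},{"offset":[0,0,0],"angular":[0,0,0],"gripper":0.3}]'
python3 -m inch '[{"offset":[0,-0.1,0],"angular":[0,0,0],"gripper":0.3},{"offset":[0,-0.1,0],"angular":[0,0,0],"gripper":0.3},{"offset":[0,0,0],"angular":[0,0,0],"gripper":0.3},{"offset":[0,0,0],"angular":[0,0,0],"gripper":0.3}]'
done
```

```text
time: 11.3
tcp_pos: [0.5895, -0.0054, 0.0323]
orientation: [3.142, 0.0, 0.09]
ft_force: [-1.3, -3.2, -2.8]
opening: 0.0473
gripper_force: 62.1
time: 11.63
tcp_pos: [0.5894, -0.0034, 0.0323]
orientation: [3.142, 0.0, 0.09]
ft_force: [-1.9, -3.6, -2.4]
opening: 0.0475
gripper_force: 61.9
time: 11.97
tcp_pos: [0.5894, -0.0014, 0.0324]
orientation: [3.142, -0.0, 0.09]
ft_force: [-0.8, -4.8, -2.9]
opening: 0.0471
gripper_force: 61.8
```

```bash

python3 -m inch '[{"offset":[0,-0.1,0],"angular":[0,0,0],"gripper":0.3},{"offset":[0,-0.1,0],"angular":[0,0,0],"gripper":0.3},{"offset":[0,0,0],"angular":[0,0,0],"gripper":0.3},{"offset":[0,0,0],"angular":[0,0,0],"gripper":0.3}]'
python3 -m inch '[{"offset":[0,-0.1,0],"angular":[0,0,0],"gripper":0.3},{"offset":[0,-0.1,0],"angular":[0,0,0],"gripper":0.3},{"offset":[0,0,0],"angular":[0,0,0],"gripper":0.3},{"offset":[0,0,0],"angular":[0,0,0],"gripper":0.3}]'
python3 -m inch '[{"offset":[0,-0.1,0],"angular":[0,0,0],"gripper":0.3},{"offset":[0,0,0],"angular":[0,0,0],"gripper":0.3},{"offset":[0,0,0],"angular":[0,0,0],"gripper":0.3}]'
```

```text
time: 12.3
tcp_pos: [0.5895, 0.0006, 0.0324]
orientation: [3.141, -0.001, 0.09]
ft_force: [1.2, -4.2, -3.1]
opening: 0.0474
gripper_force: 61.6
time: 12.63
tcp_pos: [0.5895, 0.0024, 0.0325]
orientation: [3.141, -0.001, 0.09]
ft_force: [1.8, -4.6, -4.1]
opening: 0.0474
gripper_force: 61.4
time: 12.88
tcp_pos: [0.5894, 0.0033, 0.0325]
orientation: [3.141, -0.001, 0.09]
ft_force: [1.8, -6.5, -3.4]
opening: 0.0471
gripper_force: 61.3
```

```bash

python3 -m inch '[{"offset":[0,-0.1,0],"angular":[0,0,0],"gripper":0.3},{"offset":[0,0,0],"angular":[0,0,0],"gripper":0.3},{"offset":[0,0,0],"angular":[0,0,0],"gripper":0.3}]'
python3 -m inch '[{"offset":[0,-0.1,0],"angular":[0,0,0],"gripper":0.3},{"offset":[0,0,0],"angular":[0,0,0],"gripper":0.3},{"offset":[0,0,0],"angular":[0,0,0],"gripper":0.3}]'
```

```text
time: 13.13
tcp_pos: [0.5893, 0.0043, 0.0325]
orientation: [3.141, -0.001, 0.09]
ft_force: [0.8, -6.3, -2.0]
opening: 0.0473
gripper_force: 61.3
time: 13.38
tcp_pos: [0.5891, 0.0053, 0.0325]
orientation: [3.141, -0.001, 0.09]
ft_force: [0.8, -6.0, -3.2]
opening: 0.0473
gripper_force: 61.2
```

```bash

python3 -m inch '[{"offset":[0,-0.05,0],"angular":[0,0,0],"gripper":0.3},{"offset":[0,0,0],"angular":[0,0,0],"gripper":0.3},{"offset":[0,0,0],"angular":[0,0,0],"gripper":0.3}]'
python3 -m inch '[{"offset":[0,-0.05,0],"angular":[0,0,0],"gripper":0.3},{"offset":[0,0,0],"angular":[0,0,0],"gripper":0.3},{"offset":[0,0,0],"angular":[0,0,0],"gripper":0.3}]'
```

```text
time: 13.63
tcp_pos: [0.5891, 0.0057, 0.0325]
orientation: [3.141, -0.001, 0.09]
ft_force: [0.8, -6.6, -2.4]
opening: 0.0472
gripper_force: 61.2
time: 13.88
tcp_pos: [0.589, 0.0062, 0.0324]
orientation: [3.141, -0.001, 0.09]
ft_force: [1.4, -7.2, -2.3]
opening: 0.0473
gripper_force: 61.2
```

```bash

python3 -m inch '[{"offset":[-0.1,0,0],"angular":[0,0,0],"gripper":0.3},{"offset":[-0.1,0,0],"angular":[0,0,0],"gripper":0.3},{"offset":[-0.1,0,0],"angular":[0,0,0],"gripper":0.3},{"offset":[0,0,0],"angular":[0,0,0],"gripper":0.3}]'
python3 -m inch '[{"offset":[-0.1,0,0],"angular":[0,0,0],"gripper":0.3},{"offset":[-0.1,0,0],"angular":[0,0,0],"gripper":0.3},{"offset":[-0.1,0,0],"angular":[0,0,0],"gripper":0.3},{"offset":[-0.1,0,0],"angular":[0,0,0],"gripper":0.3},{"offset":[0,0,0],"angular":[0,0,0],"gripper":0.3}]'
python3 -m inch '[{"offset":[-0.1,0,0],"angular":[0,0,0],"gripper":0.3},{"offset":[-0.1,0,0],"angular":[0,0,0],"gripper":0.3},{"offset":[-0.1,0,0],"angular":[0,0,0],"gripper":0.3},{"offset":[-0.1,0,0],"angular":[0,0,0],"gripper":0.3},{"offset":[0,0,0],"angular":[0,0,0],"gripper":0.3}]'
python3 - <<'E'
from h import *
t=optics.read_camera("top"); s=optics.read_camera("side")
im=np.zeros((400,800,3),np.uint8)
for k,c in enumerate((t,s)):
    q=proj(c,[.69,.01,.025])[0]; u,v=int(q[0]-20),int(q[1]-20)
    im[:,k*400:k*400+400]=over(c,[],u,v,40,40,10)
cv2.imwrite("pics/c6.png",im)
E
```

```text
time: 14.22
tcp_pos: [0.5853, 0.0061, 0.0323]
orientation: [3.142, 0.0, 0.09]
ft_force: [-1.2, -4.7, -2.5]
opening: 0.0469
gripper_force: 61.6
time: 14.63
tcp_pos: [0.5816, 0.0064, 0.0323]
orientation: [-3.141, -0.0, 0.091]
ft_force: [-0.1, -0.7, -2.6]
opening: 0.0471
gripper_force: 63.1
time: 15.05
tcp_pos: [0.5774, 0.0056, 0.0323]
orientation: [-3.142, 0.0, 0.09]
ft_force: [-0.2, 0.7, -2.6]
opening: 0.0473
gripper_force: 63.1
```

View pics/c6.png

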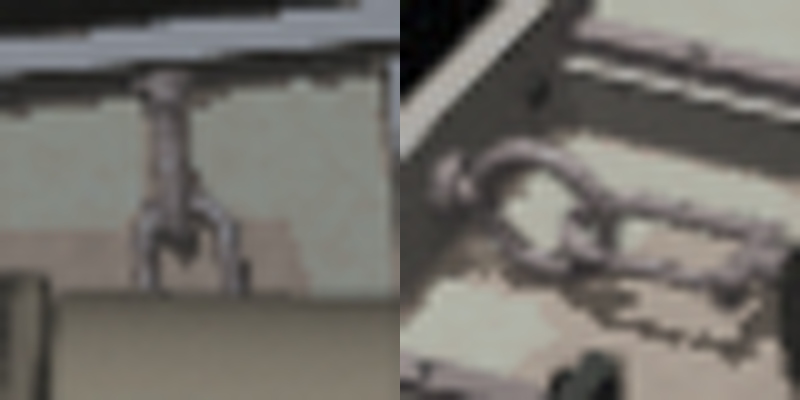

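The picture shows the eye bar inside the hook at top-crop (180,240) with the gate straight and shut behind it in the side view. The side force has dropped to about 0. Now I'll seat the bar and start drawing.

```bash

python3 -m inch '[{"offset":[-0.1,-0.1,0],"angular":[0,0,0],"gripper":0.3},{"offset":[-0.1,-0.1,0],"angular":[0,0,0],"gripper":0.3},{"offset":[-0.1,-0.1,0],"angular":[0,0,0],"gripper":0.3},{"offset":[-0.1,0,0],"angular":[0,0,0],"gripper":0.3},{"offset":[-0.1,0,0],"angular":[0,0,0],"gripper":0.3},{"offset":[-0.1,0,0],"angular":[0,0,0],"gripper":0.3},{"offset":[-0.1,0,0],"angular":[0,0,0],"gripper":0.3}]'
python3 -m inch '[{"offset":[-0.1,0,0],"angular":[0,0,0],"gripper":0.3},{"offset":[-0.1,0,0],"angular":[0,0,0],"gripper":0.3},{"offset":[-0.1,0,0],"angular":[0,0,0],"gripper":0.3},{"offset":[-0.1,0,0],"angular":[0,0,0],"gripper":0.3}]'
python3 -m inch '[{"offset":[-0.1,0,0],"angular":[0,0,0],"gripper":0.3},{"offset":[-0.1,0,0],"angular":[0,0,0],"gripper":0.3},{"offset":[-0.1,0,0],"angular":[0,0,0],"gripper":0.3},{"offset":[-0.1,0,0],"angular":[0,0,0],"gripper":0.3}]'
```

```text
time: 15.73
tcp_pos: [0.5709, 0.0079, 0.0325]
orientation: [3.142, -0.001, 0.09]
ft_force: [2.8, 0.6, -2.6]
opening: 0.0473
gripper_force: 63.3
time: 16.07
tcp_pos: [0.5664, 0.0075, 0.0324]
orientation: [3.142, -0.0, 0.09]
ft_force: [3.2, 1.2, -2.4]
opening: 0.0473
gripper_force: 63.3
time: 16.4
tcp_pos: [0.5624, 0.0072, 0.0324]
orientation: [-3.142, -0.0, 0.09]
ft_force: [2.4, 1.7, -1.7]
opening: 0.0472
gripper_force: 63.3
```

```bash

python3 -m inch '[{"offset":[-0.15,-0.02,0],"angular":[0,0,0],"gripper":0.3},{"offset":[-0.15,-0.02,0],"angular":[0,0,0],"gripper":0.3},{"offset":[-0.15,-0.02,0],"angular":[0,0,0],"gripper":0.3},{"offset":[-0.15,-0.02,0],"angular":[0,0,0],"gripper":0.3},{"offset":[-0.15,-0.02,0],"angular":[0,0,0],"gripper":0.3},{"offset":[-0.15,0,0],"angular":[0,0,0],"gripper":0.3},{"offset":[-0.15,0,0],"angular":[0,0,0],"gripper":0.3},{"offset":[-0.15,0,0],"angular":[0,0,0],"gripper":0.3}]'
python3 -m inch '[{"offset":[-0.15,0,0],"angular":[0,0,0],"gripper":0.3},{"offset":[-0.15,0,0],"angular":[0,0,0],"gripper":0.3},{"offset":[-0.15,0,0],"angular":[0,0,0],"gripper":0.3},{"offset":[-0.15,0,0],"angular":[0,0,0],"gripper":0.3},{"offset":[-0.15,0,0],"angular":[0,0,0],"gripper":0.3},{"offset":[-0.15,0,0],"angular":[0,0,0],"gripper":0.3},{"offset":[-0.15,0,0],"angular":[0,0,0],"gripper":0.3},{"offset":[-0.15,0,0],"angular":[0,0,0],"gripper":0.3}]'
```

```text
time: 17.07
tcp_pos: [0.5503, 0.007, 0.0324]
orientation: [3.142, -0.0, 0.09]
ft_force: [3.5, -2.4, -2.5]
opening: 0.0473
gripper_force: 62.3
time: 17.73
tcp_pos: [0.5383, 0.006, 0.0324]
orientation: [3.142, -0.0, 0.09]
ft_force: [1.9, -2.9, -2.9]
opening: 0.047
gripper_force: 62.3
```

```bash
cat > ok.py <<'E'
from plant import readout
s=readout.state(); f=s["ft_force"]; print(s["time"],s["tcp_pos"].round(4),f.round(1)); raise SystemExit(f[0]>7)
E
python3 -m inch '[{"offset":[-0.05,0.05,0],"angular":[0,0,0],"gripper":0.3},{"offset":[-0.05,0.03,0],"angular":[0,0,0],"gripper":0.3},{"offset":[-0.05,0,0],"angular":[0,0,0],"gripper":0.3}]' >/dev/null && python3 ok.py &&
python3 -m inch '[{"offset":[-0.05,0,0],"angular":[0,0,0],"gripper":0.3},{"offset":[-0.05,0,0],"angular":[0,0,0],"gripper":0.3},{"offset":[-0.05,0,0],"angular":[0,0,0],"gripper":0.3}]' >/dev/null && python3 ok.py &&
python3 -m inch '[{"offset":[-0.05,0,0],"angular":[0,0,0],"gripper":0.3},{"offset":[-0.05,0,0],"angular":[0,0,0],"gripper":0.3},{"offset":[-0.05,0,0],"angular":[0,0,0],"gripper":0.3}]' >/dev/null && python3 ok.py &&
python3 -m inch '[{"offset":[-0.05,0,0],"angular":[0,0,0],"gripper":0.3},{"offset":[-0.05,0,0],"angular":[0,0,0],"gripper":0.3},{"offset":[-0.05,0,0],"angular":[0,0,0],"gripper":0.3}]' >/dev/null && python3 ok.py &&
python3 -m inch '[{"offset":[-0.05,0,0],"angular":[0,0,0],"gripper":0.3},{"offset":[-0.05,0,0],"angular":[0,0,0],"gripper":0.3},{"offset":[-0.05,0,0],"angular":[0,0,0],"gripper":0.3}]' >/dev/null && python3 ok.py &&
python3 -m inch '[{"offset":[-0.05,0,0],"angular":[0,0,0],"gripper":0.3},{"offset":[-0.05,0,0],"angular":[0,0,0],"gripper":0.3},{"offset":[-0.05,0,0],"angular":[0,0,0],"gripper":0.3}]' >/dev/null && python3 ok.py &&
python3 -m inch '[{"offset":[-0.05,0,0],"angular":[0,0,0],"gripper":0.3},{"offset":[-0.05,0,0],"angular":[0,0,0],"gripper":0.3},{"offset":[-0.05,0,0],"angular":[0,0,0],"gripper":0.3}]' >/dev/null && python3 ok.py &&
python3 -m inch '[{"offset":[-0.05,0,0],"angular":[0,0,0],"gripper":0.3},{"offset":[-0.05,0,0],"angular":[0,0,0],"gripper":0.3},{"offset":[-0.05,0,0],"angular":[0,0,0],"gripper":0.3}]' >/dev/null && python3 ok.py
```

```text
17.9833 [0.537  0.0053 0.0323] [ 2.2  0.8 -1.6]False
```

```bash
sed -i 's/SystemExit(f\[0\]>7)/SystemExit(int(f[0]>7))/' ok.py
python3 -m inch '[{"offset":[-0.05,0,0],"angular":[0,0,0],"gripper":0.3},{"offset":[-0.05,0,0],"angular":[0,0,0],"gripper":0.3},{"offset":[-0.05,0,0],"angular":[0,0,0],"gripper":0.3}]' >/dev/null && python3 ok.py &&
python3 -m inch '[{"offset":[-0.05,0,0],"angular":[0,0,0],"gripper":0.3},{"offset":[-0.05,0,0],"angular":[0,0,0],"gripper":0.3},{"offset":[-0.05,0,0],"angular":[0,0,0],"gripper":0.3}]' >/dev/null && python3 ok.py &&
python3 -m inch '[{"offset":[-0.05,0,0],"angular":[0,0,0],"gripper":0.3},{"offset":[-0.05,0,0],"angular":[0,0,0],"gripper":0.3},{"offset":[-0.05,0,0],"angular":[0,0,0],"gripper":0.3}]' >/dev/null && python3 ok.py &&
python3 -m inch '[{"offset":[-0.05,0,0],"angular":[0,0,0],"gripper":0.3},{"offset":[-0.05,0,0],"angular":[0,0,0],"gripper":0.3},{"offset":[-0.05,0,0],"angular":[0,0,0],"gripper":0.3}]' >/dev/null && python3 ok.py &&
python3 -m inch '[{"offset":[-0.05,0,0],"angular":[0,0,0],"gripper":0.3},{"offset":[-0.05,0,0],"angular":[0,0,0],"gripper":0.3},{"offset":[-0.05,0,0],"angular":[0,0,0],"gripper":0.3}]' >/dev/null && python3 ok.py &&
python3 -m inch '[{"offset":[-0.05,0,0],"angular":[0,0,0],"gripper":0.3},{"offset":[-0.05,0,0],"angular":[0,0,0],"gripper":0.3},{"offset":[-0.05,0,0],"angular":[0,0,0],"gripper":0.3}]' >/dev/null && python3 ok.py &&
python3 -m inch '[{"offset":[-0.05,0,0],"angular":[0,0,0],"gripper":0.3},{"offset":[-0.05,0,0],"angular":[0,0,0],"gripper":0.3},{"offset":[-0.05,0,0],"angular":[0,0,0],"gripper":0.3}]' >/dev/null && python3 ok.py &&
python3 -m inch '[{"offset":[-0.05,0,0],"angular":[0,0,0],"gripper":0.3},{"offset":[-0.05,0,0],"angular":[0,0,0],"gripper":0.3},{"offset":[-0.05,0,0],"angular":[0,0,0],"gripper":0.3}]' >/dev/null && python3 ok.py
```

```text
18.2333 [0.5355 0.0051 0.0323] [ 2.5  1.1 -2.2]
18.4833 [0.5339 0.0049 0.0323] [ 2.7  1.7 -2.1]
18.7333 [0.5324 0.0047 0.0323] [ 2.2  2.4 -2. ]
18.9833 [0.531  0.0045 0.0323] [ 2.7  0.1 -2.3]
19.2333 [0.5295 0.0044 0.0323] [ 1.9  1.4 -1.7]
19.4833 [0.528  0.0042 0.0323] [ 2.3  0.8 -2. ]
19.7333 [0.5265 0.0041 0.0323] [ 2.5 -0.1 -1.4]
19.9833 [0.525  0.004  0.0323] [ 2.7  0.4 -1.5]
```

```bash
python3 ok.py &&
python3 -m inch '[{"offset":[-0.05,0,0],"angular":[0,0,0],"gripper":0.3},{"offset":[-0.05,0,0],"angular":[0,0,0],"gripper":0.3},{"offset":[-0.05,0,0],"angular":[0,0,0],"gripper":0.3}]' >/dev/null && python3 ok.py &&
python3 -m inch '[{"offset":[-0.05,0,0],"angular":[0,0,0],"gripper":0.3},{"offset":[-0.05,0,0],"angular":[0,0,0],"gripper":0.3},{"offset":[-0.05,0,0],"angular":[0,0,0],"gripper":0.3}]' >/dev/null && python3 ok.py &&
python3 -m inch '[{"offset":[-0.05,0,0],"angular":[0,0,0],"gripper":0.3},{"offset":[-0.05,0,0],"angular":[0,0,0],"gripper":0.3},{"offset":[-0.05,0,0],"angular":[0,0,0],"gripper":0.3}]' >/dev/null && python3 ok.py &&
python3 -m inch '[{"offset":[-0.05,0,0],"angular":[0,0,0],"gripper":0.3},{"offset":[-0.05,0,0],"angular":[0,0,0],"gripper":0.3},{"offset":[-0.05,0,0],"angular":[0,0,0],"gripper":0.3}]' >/dev/null && python3 ok.py &&
python3 -m inch '[{"offset":[-0.05,0,0],"angular":[0,0,0],"gripper":0.3},{"offset":[-0.05,0,0],"angular":[0,0,0],"gripper":0.3},{"offset":[-0.05,0,0],"angular":[0,0,0],"gripper":0.3}]' >/dev/null && python3 ok.py &&
python3 -m inch '[{"offset":[-0.05,0,0],"angular":[0,0,0],"gripper":0.3},{"offset":[-0.05,0,0],"angular":[0,0,0],"gripper":0.3},{"offset":[-0.05,0,0],"angular":[0,0,0],"gripper":0.3}]' >/dev/null && python3 ok.py &&
python3 -m inch '[{"offset":[-0.05,0,0],"angular":[0,0,0],"gripper":0.3},{"offset":[-0.05,0,0],"angular":[0,0,0],"gripper":0.3},{"offset":[-0.05,0,0],"angular":[0,0,0],"gripper":0.3}]' >/dev/null && python3 ok.py &&
python3 -m inch '[{"offset":[-0.05,0,0],"angular":[0,0,0],"gripper":0.3},{"offset":[-0.05,0,0],"angular":[0,0,0],"gripper":0.3},{"offset":[-0.05,0,0],"angular":[0,0,0],"gripper":0.3}]' >/dev/null && python3 ok.py
```

```text
19.9833 [0.525  0.004  0.0323] [ 2.7  0.4 -1.5]
20.2333 [0.5235 0.0039 0.0323] [ 3.6 -0.3 -1.5]
20.4833 [0.522  0.0037 0.0323] [ 1.9  0.2 -3.1]
20.7333 [0.5205 0.0036 0.0323] [ 2.2  0.8 -2.1]
20.9833 [0.519  0.0034 0.0323] [ 3.1  0.1 -2.1]
21.2333 [0.5175 0.0033 0.0323] [ 2.6  0.3 -2.7]
21.4833 [0.516  0.0031 0.0323] [ 2.8 -0.8 -2.3]
21.7333 [0.5145 0.003  0.0323] [ 3.   0.3 -2.4]
21.9833 [0.5131 0.0029 0.0323] [ 2.8 -0.1 -2.7]
```

```bash
python3 ok.py &&
python3 -m inch '[{"offset":[-0.05,0,0],"angular":[0,0,0],"gripper":0.3},{"offset":[-0.05,0,0],"angular":[0,0,0],"gripper":0.3},{"offset":[-0.05,0,0],"angular":[0,0,0],"gripper":0.3}]' >/dev/null && python3 ok.py &&
python3 -m inch '[{"offset":[-0.05,0,0],"angular":[0,0,0],"gripper":0.3},{"offset":[-0.05,0,0],"angular":[0,0,0],"gripper":0.3},{"offset":[-0.05,0,0],"angular":[0,0,0],"gripper":0.3}]' >/dev/null && python3 ok.py &&
python3 -m inch '[{"offset":[-0.05,0,0],"angular":[0,0,0],"gripper":0.3},{"offset":[-0.05,0,0],"angular":[0,0,0],"gripper":0.3},{"offset":[-0.05,0,0],"angular":[0,0,0],"gripper":0.3}]' >/dev/null && python3 ok.py &&
python3 -m inch '[{"offset":[-0.05,0,0],"angular":[0,0,0],"gripper":0.3},{"offset":[-0.05,0,0],"angular":[0,0,0],"gripper":0.3},{"offset":[-0.05,0,0],"angular":[0,0,0],"gripper":0.3}]' >/dev/null && python3 ok.py &&
python3 -m inch '[{"offset":[-0.05,0,0],"angular":[0,0,0],"gripper":0.3},{"offset":[-0.05,0,0],"angular":[0,0,0],"gripper":0.3},{"offset":[-0.05,0,0],"angular":[0,0,0],"gripper":0.3}]' >/dev/null && python3 ok.py &&
python3 -m inch '[{"offset":[-0.05,0,0],"angular":[0,0,0],"gripper":0.3},{"offset":[-0.05,0,0],"angular":[0,0,0],"gripper":0.3},{"offset":[-0.05,0,0],"angular":[0,0,0],"gripper":0.3}]' >/dev/null && python3 ok.py &&
python3 -m inch '[{"offset":[-0.05,0,0],"angular":[0,0,0],"gripper":0.3},{"offset":[-0.05,0,0],"angular":[0,0,0],"gripper":0.3},{"offset":[-0.05,0,0],"angular":[0,0,0],"gripper":0.3}]' >/dev/null && python3 ok.py &&
python3 -m inch '[{"offset":[-0.05,0,0],"angular":[0,0,0],"gripper":0.3},{"offset":[-0.05,0,0],"angular":[0,0,0],"gripper":0.3},{"offset":[-0.05,0,0],"angular":[0,0,0],"gripper":0.3}]' >/dev/null && python3 ok.py
```

```text
21.9833 [0.5131 0.0029 0.0323] [ 2.8 -0.1 -2.7]
22.2333 [0.5116 0.0028 0.0323] [ 2.7 -0.6 -2.3]
22.4833 [0.5101 0.0026 0.0323] [ 2.7 -1.1 -2.1]
22.7333 [0.5086 0.0025 0.0323] [ 3.1 -1.  -2.1]
22.9833 [0.5071 0.0024 0.0323] [ 2.5 -0.7 -2.9]
23.2333 [0.5056 0.0022 0.0323] [ 1.5 -1.2 -3.2]
23.4833 [0.5041 0.0021 0.0323] [ 2.6 -1.1 -2.8]
23.7333 [0.5026 0.002  0.0323] [ 2.3 -2.2 -1.5]
23.9833 [0.5011 0.0018 0.0323] [ 2.7 -1.  -3.1]
```

```bash
python3 ok.py &&
python3 -m inch '[{"offset":[-0.05,0,0],"angular":[0,0,0],"gripper":0.3},{"offset":[-0.05,0,0],"angular":[0,0,0],"gripper":0.3},{"offset":[-0.05,0,0],"angular":[0,0,0],"gripper":0.3}]' >/dev/null && python3 ok.py &&
python3 -m inch '[{"offset":[-0.05,0,0],"angular":[0,0,0],"gripper":0.3},{"offset":[-0.05,0,0],"angular":[0,0,0],"gripper":0.3},{"offset":[-0.05,0,0],"angular":[0,0,0],"gripper":0.3}]' >/dev/null && python3 ok.py &&
python3 -m inch '[{"offset":[-0.05,0,0],"angular":[0,0,0],"gripper":0.3},{"offset":[-0.05,0,0],"angular":[0,0,0],"gripper":0.3},{"offset":[-0.05,0,0],"angular":[0,0,0],"gripper":0.3}]' >/dev/null && python3 ok.py &&
python3 -m inch '[{"offset":[-0.05,0,0],"angular":[0,0,0],"gripper":0.3},{"offset":[-0.05,0,0],"angular":[0,0,0],"gripper":0.3},{"offset":[-0.05,0,0],"angular":[0,0,0],"gripper":0.3}]' >/dev/null && python3 ok.py &&
python3 -m inch '[{"offset":[-0.05,0,0],"angular":[0,0,0],"gripper":0.3},{"offset":[-0.05,0,0],"angular":[0,0,0],"gripper":0.3},{"offset":[-0.05,0,0],"angular":[0,0,0],"gripper":0.3}]' >/dev/null && python3 ok.py &&
python3 -m inch '[{"offset":[-0.05,0,0],"angular":[0,0,0],"gripper":0.3},{"offset":[-0.05,0,0],"angular":[0,0,0],"gripper":0.3},{"offset":[-0.05,0,0],"angular":[0,0,0],"gripper":0.3}]' >/dev/null && python3 ok.py
```

```text
23.9833 [0.5011 0.0018 0.0323] [ 2.7 -1.  -3.1]
24.2333 [0.4996 0.0017 0.0323] [ 2.8 -1.1 -2. ]
24.4833 [0.4981 0.0015 0.0323] [ 2.5 -1.2 -2.5]
24.7333 [0.4966 0.0014 0.0323] [ 2.7 -0.4 -1.8]
24.9833 [0.4956 0.0013 0.0324] [ 4.8 -0.  -2.9]
25.2333 [0.4955 0.0012 0.0327] [ 8.7 -0.3 -4.6]
```

```bash
python3 -m inch '[{"offset":[-0.05,0,0],"angular":[0,0,0],"gripper":0.3},{"offset":[-0.05,0,0],"angular":[0,0,0],"gripper":0.3},{"offset":[0,0,0],"angular":[0,0,0],"gripper":0.3},{"offset":[0,0,0],"angular":[0,0,0],"gripper":0.3}]' >/dev/null; python3 ok.py
```

```text
25.5667 [0.4954 0.0011 0.0328] [10.4  0.7 -5.6]
```

```bash
python3 -m inch '[{"offset":[-0.05,0,0],"angular":[0,0,0],"gripper":0.3},{"offset":[-0.05,0,0],"angular":[0,0,0],"gripper":0.3},{"offset":[-0.05,0,0],"angular":[0,0,0],"gripper":0.3},{"offset":[0,0,0],"angular":[0,0,0],"gripper":0.3},{"offset":[0,0,0],"angular":[0,0,0],"gripper":0.3}]' >/dev/null; python3 ok.py
```

```text
25.9833 [0.4953 0.0011 0.0331] [12.4 -0.1 -6.5]
```

```bash
python3 -m inch '[{"offset":[-0.05,0,0],"angular":[0,0,0],"gripper":0.3},{"offset":[-0.05,0,0],"angular":[0,0,0],"gripper":0.3},{"offset":[0,0,0],"angular":[0,0,0],"gripper":0.3},{"offset":[0,0,0],"angular":[0,0,0],"gripper":0.3}]' >/dev/null; python3 ok.py; python3 -m inch '[{"offset":[-0.05,0,0],"angular":[0,0,0],"gripper":0.3},{"offset":[0,0,0],"angular":[0,0,0],"gripper":0.3},{"offset":[0,0,0],"angular":[0,0,0],"gripper":0.3}]' >/dev/null; python3 ok.py
```

```text
26.3167 [0.4953 0.001  0.0332] [15.6  1.5 -8.9]
26.5667 [0.4953 0.001  0.0333] [17.2  1.1 -8.1]
```

```bash
python3 -m inch '[{"offset":[0.05,0,0],"angular":[0,0,0],"gripper":0.3},{"offset":[0,0,0],"angular":[0,0,0],"gripper":0.3},{"offset":[0,0,0],"angular":[0,0,0],"gripper":0.3}]' >/dev/null; python3 ok.py; python3 -m inch '[{"offset":[0,0,0],"angular":[0,0,0],"gripper":0.3},{"offset":[0,0,0],"angular":[0,0,0],"gripper":0.3},{"offset":[0,0,0],"angular":[0,0,0],"gripper":0.3},{"offset":[0,0,0],"angular":[0,0,0],"gripper":0.3},{"offset":[0,0,0],"angular":[0,0,0],"gripper":0.3},{"offset":[0,0,0],"angular":[0,0,0],"gripper":0.3}]'>/dev/null; python3 ok.py;python3 -m inch '[{"offset":[0,0,0],"angular":[0,0,0],"gripper":0.3},{"offset":[0,0,0],"angular":[0,0,0],"gripper":0.3},{"offset":[0,0,0],"angular":[0,0,0],"gripper":0.3},{"offset":[0,0,0],"angular":[0,0,0],"gripper":0.3},{"offset":[0,0,0],"angular":[0,0,0],"gripper":0.3},{"offset":[0,0,0],"angular":[0,0,0],"gripper":0.3}]'>/dev/null; python3 ok.py;python3 -m inch '[{"offset":[0,0,0],"angular":[0,0,0],"gripper":0.3},{"offset":[0,0,0],"angular":[0,0,0],"gripper":0.3},{"offset":[0,0,0],"angular":[0,0,0],"gripper":0.3},{"offset":[0,0,0],"angular":[0,0,0],"gripper":0.3},{"offset":[0,0,0],"angular":[0,0,0],"gripper":0.3},{"offset":[0,0,0],"angular":[0,0,0],"gripper":0.3}]'>/dev/null; python3 ok.py
```

```text
26.8167 [0.4953 0.001  0.0332] [15.3  1.  -8.2]
27.3167 [0.4953 0.001  0.0332] [15.6  1.7 -8.2]
27.8167 [0.4953 0.001  0.0332] [16.   0.9 -8.4]
28.3167 [0.4953 0.001  0.0332] [16.3  1.3 -8. ]
```

```bash
python3 -m inch '[{"offset":[0.03,0,0],"angular":[0,0,0],"gripper":0.3},{"offset":[0,0,0],"angular":[0,0,0],"gripper":0.3},{"offset":[0,0,0],"angular":[0,0,0],"gripper":0.3},{"offset":[0,0,0],"angular":[0,0,0],"gripper":0.3},{"offset":[0,0,0],"angular":[0,0,0],"gripper":0.3},{"offset":[0,0,0],"angular":[0,0,0],"gripper":0.3},{"offset":[0,0,0],"angular":[0,0,0],"gripper":0.3},{"offset":[0,0,0],"angular":[0,0,0],"gripper":0.3},{"offset":[0,0,0],"angular":[0,0,0],"gripper":0.3}]'>/dev/null; python3 ok.py; python3 -m inch '[{"offset":[0,0,0],"angular":[0,0,0],"gripper":0.3},{"offset":[0,0,0],"angular":[0,0,0],"gripper":0.3},{"offset":[0,0,0],"angular":[0,0,0],"gripper":0.3},{"offset":[0,0,0],"angular":[0,0,0],"gripper":0.3},{"offset":[0,0,0],"angular":[0,0,0],"gripper":0.3},{"offset":[0,0,0],"angular":[0,0,0],"gripper":0.3},{"offset":[0,0,0],"angular":[0,0,0],"gripper":0.3},{"offset":[0,0,0],"angular":[0,0,0],"gripper":0.3}]'>/dev/null; python3 ok.py
python3 -m inch '[{"offset":[0.1,0,0],"angular":[0,0,0],"gripper":0.3},{"offset":[0.1,0,0],"angular":[0,0,0],"gripper":0.3},{"offset":[0.1,0,0],"angular":[0,0,0],"gripper":0.3},{"offset":[0,0,0],"angular":[0,0,0],"gripper":0.3},{"offset":[0,0,0],"angular":[0,0,0],"gripper":0.3}]'>/dev/null; python3 ok.py
```

```text
29.0667 [0.4953 0.0011 0.0332] [13.9  1.6 -8.1]
29.7333 [0.4953 0.0011 0.0332] [15.3  0.7 -7.8]
30.15 [0.4955 0.0012 0.0327] [ 8.3 -0.6 -4.2]
```

```bash
python3 -m inch '[{"offset":[0.1,0,0],"angular":[0,0,0],"gripper":0.3},{"offset":[0.1,0,0],"angular":[0,0,0],"gripper":0.3},{"offset":[0.1,0,0],"angular":[0,0,0],"gripper":0.3},{"offset":[0,0,0],"angular":[0,0,0],"gripper":0.3},{"offset":[0,0,0],"angular":[0,0,0],"gripper":0.3}]'>/dev/null; python3 ok.py
python3 -m inch '[{"offset":[0.05,0,0.1],"angular":[0,0,0],"gripper":0.3},{"offset":[0.05,0,0.1],"angular":[0,0,0],"gripper":0.3},{"offset":[0,0,0.1],"angular":[0,0,0],"gripper":0.3},{"offset":[0,0,0],"angular":[0,0,0],"gripper":0.3},{"offset":[0,0,0],"angular":[0,0,0],"gripper":0.3}]'>/dev/null; python3 ok.py
```

```text
30.5667 [0.4959 0.0015 0.0322] [ 2.  -0.6 -3.1]
30.9833 [0.4971 0.0015 0.0292] [ 0.8  0.3 -2.4]
```

```bash
python3 -m inch '[{"offset":[0,0,0.05],"angular":[0,0,0],"gripper":0.3},{"offset":[0,0,0],"angular":[0,0,0],"gripper":0.3},{"offset":[0,0,0],"angular":[0,0,0],"gripper":0.3}]'>/dev/null; python3 ok.py
python3 -m inch '[{"offset":[0,0,0.05],"angular":[0,0,0],"gripper":0.3},{"offset":[0,0,0],"angular":[0,0,0],"gripper":0.3},{"offset":[0,0,0],"angular":[0,0,0],"gripper":0.3}]'>/dev/null; python3 ok.py
python3 -m inch '[{"offset":[0,0,0.05],"angular":[0,0,0],"gripper":0.3},{"offset":[0,0,0],"angular":[0,0,0],"gripper":0.3},{"offset":[0,0,0],"angular":[0,0,0],"gripper":0.3}]'>/dev/null; python3 ok.py
```

```text
31.2333 [0.4973 0.0015 0.0288] [ 0.6  1.7 -2.9]
31.4833 [0.4974 0.0015 0.0286] [-0.2 -0.   3.9]
31.7333 [0.4974 0.0015 0.0285] [-3.  -0.4 11.8]
```

```bash
python3 -m inch '[{"offset":[0,0,-0.05],"angular":[0,0,0],"gripper":0.3},{"offset":[0,0,0],"angular":[0,0,0],"gripper":0.3},{"offset":[0,0,0],"angular":[0,0,0],"gripper":0.7},{"offset":[0,0,0],"angular":[0,0,0],"gripper":1},{"offset":[0,0,0],"angular":[0,0,0],"gripper":1},{"offset":[0,0,0],"angular":[0,0,0],"gripper":1},{"offset":[0,0,0],"angular":[0,0,0],"gripper":1},{"offset":[0,0,0],"angular":[0,0,0],"gripper":1},{"offset":[0,0,0],"angular":[0,0,0],"gripper":1},{"offset":[0,0,0],"angular":[0,0,0],"gripper":1}]' 
python3 -m inch '[{"offset":[0,0,-0.5],"angular":[0,0,0],"gripper":1},{"offset":[0,0,-1],"angular":[0,0,0],"gripper":1},{"offset":[0,0,-1.5],"angular":[0,0,0],"gripper":1},{"offset":[0,0,-2],"angular":[0,0,0],"gripper":1},{"offset":[0,0,-3],"angular":[0,0,0],"gripper":1},{"offset":[0,0,-3],"angular":[0,0,0],"gripper":1},{"offset":[0,0,-3],"angular":[0,0,0],"gripper":1},{"offset":[0,0,-3],"angular":[0,0,0],"gripper":1},{"offset":[0,3,-2],"angular":[0,0,0],"gripper":1},{"offset":[0,3,0],"angular":[0,0,0],"gripper":1},{"offset":[0,3,0],"angular":[0,0,0],"gripper":1},{"offset":[0,3,0],"angular":[0,0,0],"gripper":1},{"offset":[0,3,0],"angular":[0,0,0],"gripper":1},{"offset":[0,3,0],"angular":[0,0,0],"gripper":1},{"offset":[0,3,0],"angular":[0,0,0],"gripper":1},{"offset":[0,3,0],"angular":[0,0,0],"gripper":1},{"offset":[0,3,0],"angular":[0,0,0],"gripper":1},{"offset":[0,3,0],"angular":[0,0,0],"gripper":1},{"offset":[0,3,0],"angular":[0,0,0],"gripper":1},{"offset":[0,0,0],"angular":[0,0,0],"gripper":1}]' 
python3 - <<'E'
from h import *
t=optics.read_camera("top"); s=optics.read_camera("side")
im=np.zeros((500,800,3),np.uint8)
for k,c in enumerate((t,s)):
    q=proj(c,[.6,.01,.025])[0]; u,v=int(q[0]-40),int(q[1]-45)
    im[:,k*400:k*400+400]=over(c,[],u,v,80,100,5)[:500]
cv2.imwrite("pics/c7.png",im)
E
```

```text
time: 32.57
tcp_pos: [0.4974, 0.0015, 0.0283]
orientation: [-3.142, 0.0, 0.09]
ft_force: [-0.1, 0.4, -0.1]
opening: 0.0859
gripper_force: 0.0
time: 34.23
tcp_pos: [0.5275, -0.3319, 0.2197]
orientation: [3.138, -0.002, 0.087]
ft_force: [0.4, 0.1, 0.1]
opening: 0.0851
gripper_force: 0.0
```

View pics/c7.png

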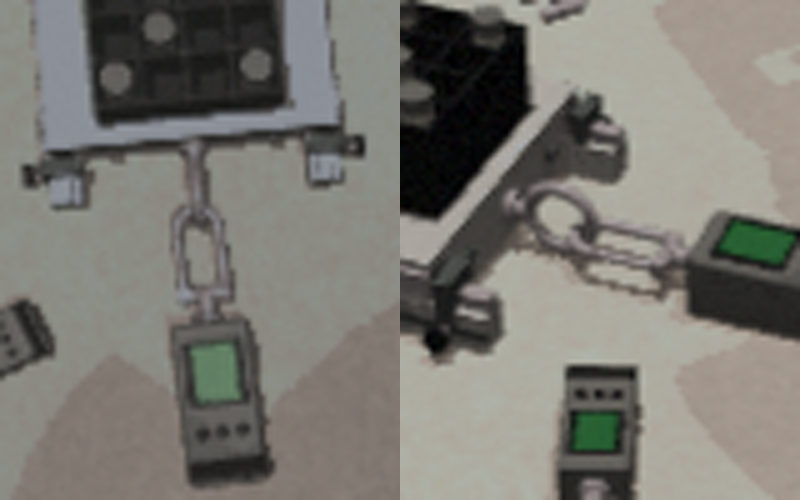

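The picture shows the gauge lying display up, released. The hook is clipped through the eye with the gate shut (top crop around (200,215)–(200,295)), and the deck is against both stop clamps. Handing in.

```bash
python3 -c "from plant import sign_off; print(sign_off())"
```

```text
the job is handed in; nothing more can be done
None
```

The job is handed in at about 34 s: the middle-sized gauge is clipped to the eye with its gate shut. It drew the shuttle about 76 mm to its stop, held about 15 N there for over 2 s (highest reading 17 N), and lies released, display up, with the other things left alone.

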